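# Lay the tall carton down on the serving tray

### The arm

A 6-joint arm with a two-finger parallel gripper is mounted at the origin on the work surface. World frame = base frame: x ahead of the robot, y to its left, z up, the work surface at z = 0. Lengths are in m, angles in rad, forces in N, time in s.
With the tool pointing down it reaches from about 0.275 to 0.975 m from the base axis. Payload 8.4 kg.
Tool frame: the origin (TCP) lies at the very end of the fingers, on their centre line; the grasp point (between the pads) lies 19 mm behind it; z points along the fingers, y is the line along which they close (so a half turn about z gives the same grasp; the last joint's range is limited). The gripper opens to 92 mm and grips with 3 to 60 N. Pads are 20 mm wide; open, the fingers measure 128 mm over their backs; the gripper's body (75 mm by 189 mm) begins 69 mm behind the grasp point.
Start: joints at [1.214, 0.353, 1.633, -0, 1.155, -0.002], TCP at [0.217, 0.586, 0.215] pointing down, gripper open.
Joint ranges: [-2.63, 2.63], [-0.92, 2.1], [0.06, 2.66], [-1.3, 4.44], [0, 2.69], [-3.02, 3.02]. Speed limits (rad/s): [2.22, 2.22, 2.79, 3.14, 3.14, 3.14].

### API

Orientations are given as a rotation vector (axis times angle).
In Python, from plant import ctrl, viewer gives the robot as it stands.
- The arm moves only by the shell command python3 -m creep 'ROWS' [FORCE]. ROWS is text: rows parted by semicolons, each of 7 numbers parted by spaces: the shift along the tool's x, y, z in mm, then the turn, a rotation vector about the tool's x, y, z in degrees, then the opening, from 0 (shut) to 1 (fully open). A call has 1 to 10 rows; each row is the pose to reach, as a shift and turn from the pose commanded when the call began, along the tool's axes at that moment; what a row does not reach only later rows make up. A row lasts 1/10 s, in which the tool goes at most 50 mm and 8.59 degrees, less where a joint would pass 70% of its speed; a pose out of reach is approached as far as the arm can. A call with a gripper value outside its range is refused whole. The fingers move at their own pace and stop on an object; FORCE is the grip in N (left out, the last holds). Time passes only in rows, so rows that repeat a pose let the fingers close. It gives the time, the measured TCP pose, the force, the opening and the grip force at its end, in the units of the state.
- ctrl.read_state(): the state, without advancing time (a new reading comes with each control period).
- viewer.capture(name): name is "scene" or "top"; returns (picture, depth): 480x640x3 uint8, red, green, blue; 480x640 float32, m along the optical axis (not along the pixel's ray), 0 where there is no reading.
- viewer.camera_model(name): a dict with "intrinsics" (3x3 intrinsics, pixels), "dist_coeffs" ([k1, k2, p1, p2, k3] as OpenCV has them; the pictures are not rectified), "rvec" (rotation vector, rad) and "tvec" (3), from world to camera coordinates, as OpenCV has them. Camera axes: x right, y down, z forward; pixel columns grow to the right and rows downward; lengths in m; the calibration is good to about 2 mm. A picture is of the moment at which its call begins. camera_model takes no time and is no camera call.
- ctrl.sign_off(): hands the job in; it is judged then, once.
The state is a dict: "clock": time; "joints": joint angles; "qvel": joint speeds; "effort": joint torques, N m; "tcp_pos": TCP position; "tool_rot": TCP orientation; "force": force on the tool from outside, world axes, zero at the start; "moment": the same for the moment, N m; "gripper_width": finger opening in m; "finger_force": force on a finger pad.
Only numpy, scipy, OpenCV 4.12 (cv2) and the standard library are available. Lean on these libraries where they do the work, as an engineer would, in place of code of your own. Each camera call takes 0.05 s, during which the arm holds its last target. There are 200 camera calls.

### The job

The serving tray has to go onto a low shelf, so lay the tall carton down: tip it over towards the middle of the tray onto one of its broad faces, and leave it lying flat and wholly inside the rectangular cork inlay, nudging it along with the fingertips where needed. Only push it, never lift or carry it, and leave the jar and the shaker on the tray and all the things around it where they stand.

Things in the scene. Friction and masses are not known exactly. Their poses are not given: they have to be found in the camera images.
- carton: Tall closed cardboard carton, 190 mm tall, 90 wide (x), 50 deep (y), 0.25 to 0.5 kg, plain paper panel on both broad faces. It stands upright on the tray floor at one short end of the tray, just beyond the inlay's end, a broad face towards the inlay within 6 degrees. Origin: centre of its underside; z up to its top, y square to the broad faces.
- carton_mid (a point): Centre of the tall carton, half-way up (95 mm above its underside), axes as the carton's.
- foot_a (a point): Point of the tall carton at the foot, half-way through its 50 mm depth, on the narrow side face at its x = -45 mm. With the carton lying flat, the four points foot_a, foot_b, top_a, top_b are the corners of its outline seen from above (190 x 90 mm).
- foot_b (a point): Point of the tall carton at the foot, half-way through its 50 mm depth, on the narrow side face at its x = +45 mm. With the carton lying flat, the four points foot_a, foot_b, top_a, top_b are the corners of its outline seen from above (190 x 90 mm).
- top_a (a point): Point of the tall carton at the top, half-way through its 50 mm depth, on the narrow side face at its x = -45 mm. With the carton lying flat, the four points foot_a, foot_b, top_a, top_b are the corners of its outline seen from above (190 x 90 mm).
- top_b (a point): Point of the tall carton at the top, half-way through its 50 mm depth, on the narrow side face at its x = +45 mm. With the carton lying flat, the four points foot_a, foot_b, top_a, top_b are the corners of its outline seen from above (190 x 90 mm).
- inlay (a point): Centre of the flush cork inlay in the middle of the tray, on the tray floor, 8 mm above the worktop. The inlay is 240 mm along this frame's y, 130 mm along its x; z is up. The tall carton's centre stands 150 to 180 mm from here along y or -y (its near face 5 to 35 mm beyond the inlay's end), up to 10 mm off the centre line.
- tray: White serving tray, fixed to the worktop, 470 mm along y by 290 mm along x outside, floor 8 mm thick. Its wooden rim is 6 mm thick and its top 20 mm above the worktop; inside the rim 458 x 278 mm. Origin: centre of its underside, below the inlay's centre, axes as the inlay's.
- jar: Small glass jar with a steel cap, 58 mm across, 80 mm tall, loose on the tray at the other short end, beyond the inlay. Origin: centre of its underside. Leave alone.
- shaker: White ceramic shaker, 40 mm across, 64 mm tall, loose on the tray beside the inlay, about 115 mm from the inlay's centre line on its +x side (away from the robot). Origin: centre of its underside. Leave alone.
- tea_box: Short carton, 110 mm tall, 65 x 85 mm, standing on the worktop left of the tray. Origin: centre of its underside. Leave alone.
- mug: Blue mug, 80 mm across, 95 mm tall, on the worktop left of the tray. Origin: centre of its underside. Leave alone.
- oil: Green glass oil bottle, 60 mm across, 200 mm tall, standing on the worktop right of the tray. Origin: centre of its underside. Leave alone.

How it is judged:
On the way:
1. the tall carton has been tipped over and lies on a broad face (angle between the y axis of carton and the z axis of inlay, either way round below 0.1 rad and height (world z) of carton_mid below 0.045 m), for 0.2 s.
At the end, for the whole second after the job is handed in: The tall carton lies at rest flat on a broad face (within 0.1 rad, centre under 45 mm above the worktop), its four outline corners inside the cork inlay (at most 3 mm over); jar, shaker, short carton, mug and oil bottle stand upright within 20 mm of their starts (all of step 1 and x of foot_a in the frame of inlay between -0.068 and 0.068 m and y of foot_a in the frame of inlay between -0.123 and 0.123 m and x of foot_b in the frame of inlay between -0.068 and 0.068 m and y of foot_b in the frame of inlay between -0.123 and 0.123 m and x of top_a in the frame of inlay between -0.068 and 0.068 m and y of top_a in the frame of inlay between -0.123 and 0.123 m and x of top_b in the frame of inlay between -0.068 and 0.068 m and y of top_b in the frame of inlay between -0.123 and 0.123 m and linear speed of carton below 0.02 m/s and angular speed of carton below 0.1 rad/s and distance of each of jar, shaker, tea_box, mug, oil from where it was at the start of the episode below 0.02 m and angle between each of jar, shaker, tea_box, mug, oil's own z axis and vertical below 0.2 rad); the robot touches nothing.
It fails at once if the tall carton is lifted off the tray while it stands or leans (height (world z) of carton_mid above 0.125 m).
It fails at once if the tall carton is lifted or carried after it has been laid down (angle between the y axis of carton and the z axis of inlay, either way round below 0.15 rad and height (world z) of carton_mid above 0.07 m).
It fails at once if the tall carton is lifted by its foot (height (world z) of each of foot_a, foot_b above 0.085 m).
It fails at once if the jar or the shaker on the tray is shifted more than 20 mm or knocked over (distance of any of jar, shaker from where it was at the start of the episode above 0.02 m or angle between any of jar, shaker's own z axis and vertical above 0.5 rad).
It fails at once if the short carton, mug or oil bottle beside the tray is shifted more than 20 mm or knocked over (distance of any of tea_box, mug, oil from where it was at the start of the episode above 0.02 m or angle between any of tea_box, mug, oil's own z axis and vertical above 0.5 rad).
It also fails if it takes over 45 s, if anything falls off the work surface, if the arm or the gripper's body presses on something with over 40 N, if the wrist force passes 120 N, or if a joint passes its speed limit or range.

## Working session

There is one attempt and no reset: what is moved stays moved. The work goes in short steps, Python scripts to look and compute and a shell command to move; the robot and the scene stay as the last step left them, time stands still between calls to the robot, and variables do not carry over. Pictures are saved under pics/ and viewed, at most 10 in all, crops included, and the job is handed in when it is done.

```bash
ls; mkdir -p pics; python3 - <<'E'
from plant import ctrl, viewer
import cv2,numpy as np
for n in("scene","top"):
    p,d=viewer.capture(n); cv2.imwrite(f"pics/{n}0.png",p[...,::-1]); np.save(f"{n}0.npy",d)
    m=viewer.camera_model(n); print(n,m)
s=ctrl.read_state(); print(s)
E
```

```text
pics
scene {'intrinsics': array([[552.43725128,   0.        , 320.52299672],
       [  0.        , 552.43725128, 244.1548029 ],
       [  0.        ,   0.        ,   1.        ]]), 'dist_coeffs': array([-0.0126042,  0.       ,  0.       ,  0.       ,  0.       ]), 'rvec': array([ 1.45503114,  1.92878509, -0.94371449]), 'tvec': array([ 0.14154504, -0.22668151,  2.06801936])}
top {'intrinsics': array([[498.59999671,   0.        , 315.37955796],
       [  0.        , 498.59999671, 232.57130174],
       [  0.        ,   0.        ,   1.        ]]), 'dist_coeffs': array([0.00924128, 0.        , 0.        , 0.        , 0.        ]), 'rvec': array([ 2.14620413, -2.20728866,  0.10854586]), 'tvec': array([0.02855297, 0.58437325, 1.42932199])}
{'clock': 0.1, 'joints': array([ 1.21360001e+00,  3.53590802e-01,  1.63402261e+00, -7.61237895e-06,
        1.15518290e+00, -2.39036195e-03]), 'qvel': array([ 1.63269435e-03, -2.28537308e-03, -2.27903716e-03, -9.40497540e-04,
        3.02819983e-03,  2.97572483e-05]), 'effort': array([ 3.97148406e-04, -5.94888639e+01, -3.34924757e+01,  6.99176174e-02,
        1.82956568e-02, -5.41039810e-05]), 'tcp_pos': array([0.21698   , 0.58567866, 0.21394722]), 'tool_rot': array([-5.54367505e-01, -3.09208154e+00,  1.86205360e-03]), 'force': array([-0.19931685,  0.43133742, -0.22305276]), 'moment': array([-0.01238397, -0.03141671,  0.00570984]), 'finger_force': 0.0, 'gripper_width': 0.09181119452119994}
```

View pics/scene0.png

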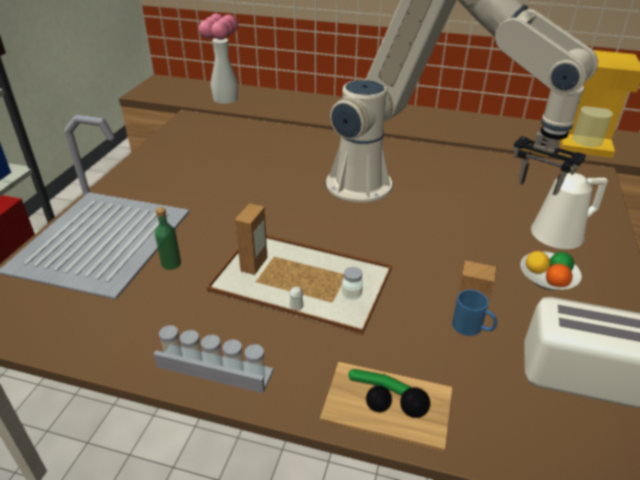

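View pics/top0.png

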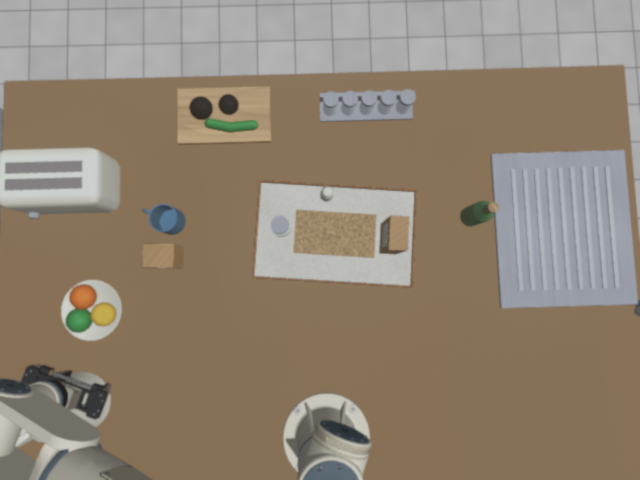

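The scene view shows the carton at the tray's right (-y) end. In the top view its top is at about (399,233), the inlay at (335,234), the jar at (281,225), the shaker at (327,193) and the oil bottle at (480,213). Next I'll measure these from depth.

```bash
cat > h.py <<'E'
import cv2,numpy as np
from plant import ctrl,viewer
def world(n,d):
    m=viewer.camera_model(n);K=m['intrinsics']
    v,u=np.mgrid[:480,:640];px=np.stack([u,v],-1).reshape(-1,1,2).astype(float)
    xy=cv2.undistortPoints(px,K,m['dist_coeffs']).reshape(480,640,2)
    P=np.dstack([xy[...,0]*d,xy[...,1]*d,d]);R=cv2.Rodrigues(m['rvec'])[0]
    W=(P-m['tvec'])@R; W[d==0]=np.nan; return W
def rect(W,mask,lab):
    q=W[mask]; q2=q[:,:2].astype(np.float32)
    r=cv2.minAreaRect(q2*1000); print(lab,len(q),'med',np.round(np.median(q,0),4),'rect',np.round(cv2.boxPoints(r)).tolist(),np.round(r[1],0),round(r[2],1))
    return r
E
cat > a.py <<'E'
from h import *
d=np.load('top0.npy');W=world('top',d);p=cv2.imread('pics/top0.png')
v,u=np.mgrid[:480,:640]
box=lambda a,b,c,e:(u>=a)&(u<=b)&(v>=c)&(v<=e)
Z=W[...,2]
rect(W,box(375,420,205,262)&(Z>.18),'carton top')
rect(W,box(262,300,205,245)&(Z>.06),'jar')
rect(W,box(315,342,180,205)&(Z>.045),'shaker')
rect(W,box(455,505,195,235)&(Z>.05),'oil')
hsv=cv2.cvtColor(p,cv2.COLOR_BGR2HSV)
cork=box(285,385,200,265)&(hsv[...,1]>70)&(Z<.02)&(u<379)
rect(W,cork,'inlay')
tr=box(245,425,175,290)&(hsv[...,1]<50)&(hsv[...,2]>140)&(Z<.03)
rect(W,tr,'trayfloor')
E
python3 a.py
```

```text
carton top 702 med [ 0.5622 -0.1998  0.197 ] rect [[516.0, -223.0], [606.0, -231.0], [611.0, -180.0], [521.0, -172.0]] [51. 90.] 84.6
jar 280 med [0.6049 0.1112 0.0867] rect [[575.0, 129.0], [589.0, 79.0], [637.0, 94.0], [623.0, 143.0]] [50. 51.] 16.4
shaker 128 med [ 0.6968 -0.0237  0.0666] rect [[675.0, -16.0], [691.0, -48.0], [722.0, -32.0], [706.0, -0.0]] [35. 36.] 26.6
oil 583 med [ 0.6182 -0.4354  0.1337] rect [[584.0, -430.0], [605.0, -478.0], [659.0, -456.0], [639.0, -408.0]] [59. 52.] 22.7
inlay 3262 med [ 0.5829 -0.0452  0.0073] rect [[511.0, -156.0], [635.0, -167.0], [656.0, 66.0], [532.0, 77.0]] [233. 124.] 84.9
trayfloor 9640 med [ 0.5667 -0.0245  0.0071] rect [[422.0, -262.0], [702.0, -287.0], [743.0, 171.0], [464.0, 196.0]] [460. 281.] 84.8
```

Inlay centre is about (0.583,-0.0455) with yaw -5.2°. The carton is at inlay (-5,-157) mm, square to it, and its size and height match the ones given. Now I'll go high over and behind the carton, with the fingers lined up along the tray's x.

```bash
python3 -m creep '-30 -33 -80 0 0 4 0.4; -615 -680 -85 0 0 75 0.4; -615 -680 -85 0 0 75 0.4; -615 -680 -85 0 0 75 0.4; -615 -680 -85 0 0 75 0.4; -615 -680 -85 0 0 75 0.4; -615 -680 -85 0 0 75 0.4; -615 -680 -85 0 0 75 0.4; -615 -680 -85 0 0 75 0.4; -615 -680 -85 0 0 75 0.4' 20
```

```text
clock: 1.1
tcp_pos: [0.3933, 0.1442, 0.2792]
tool_rot: [2.328, 2.11, 0.001]
force: [-0.1, 0.9, -0.2]
gripper_width: 0.0368
finger_force: 0.0
```

```bash
python3 -m creep '-390 204 -10 0 0 0 0.4; -390 204 -10 0 0 0 0.4; -390 204 -10 0 0 0 0.4; -390 204 -10 0 0 0 0.4; -390 204 -10 0 0 0 0.4; -390 204 -10 0 0 0 0.4; -390 204 -10 0 0 0 0.4; -390 204 -10 0 0 0 0.4; -390 204 -10 0 0 0 0.4; -390 204 -10 0 0 0 0.4'; python3 - <<'E'
from h import *
s=ctrl.read_state();R=cv2.Rodrigues(s['tool_rot'])[0];print(R.round(3),((np.array([.5578,-.266,.165])-s['tcp_pos'])@R*1000).round(1))
E
```

```text
clock: 2.1
tcp_pos: [0.561, -0.2654, 0.2881]
tool_rot: [2.325, 2.112, -0.001]
force: [0.5, -0.2, -0.2]
gripper_width: 0.0366
finger_force: 0.0
[[ 0.096  0.995 -0.   ]
 [ 0.995 -0.096 -0.001]
 [-0.001 -0.    -1.   ]] [ -0.8  -3.1 123.1]
```

```bash
python3 -m creep '0 -3 45 0 0 0 0.4; 0 -3 90 0 0 0 0.4; 0 -3 121 0 0 0 0.4; 0 -3 121 0 0 0 0.4; 8 -3 121 0 0 0 0.4; 16 -3 121 0 0 0 0.4; 22 -3 121 0 0 0 0.4; 28 -3 121 0 0 0 0.4'; python3 -m creep '5 0 0 0 0 0 0.4; 10 0 0 0 0 0 0.4;15 0 0 0 0 0 0.4'; python3 - <<'E'
from h import *
s=ctrl.read_state();print(s['force'])
p,d=viewer.capture('top');W=world('top',d);v,u=np.mgrid[:480,:640]
p2,_=viewer.capture('scene');cv2.imwrite('pics/s1.png',cv2.resize(p2[180:340,180:420,::-1],(720,480)))
E
```

```text
clock: 2.9
tcp_pos: [0.5605, -0.2325, 0.1697]
tool_rot: [2.32, 2.115, 0.002]
force: [0.8, -1.3, 1.4]
gripper_width: 0.0366
finger_force: 0.5
clock: 3.2
tcp_pos: [0.5611, -0.2177, 0.1683]
tool_rot: [2.322, 2.116, 0.0]
force: [-0.3, 0.7, -0.6]
gripper_width: 0.0369
finger_force: 0.3
[-0.32550508  0.68720574 -0.59282628]
```

View pics/s1.png

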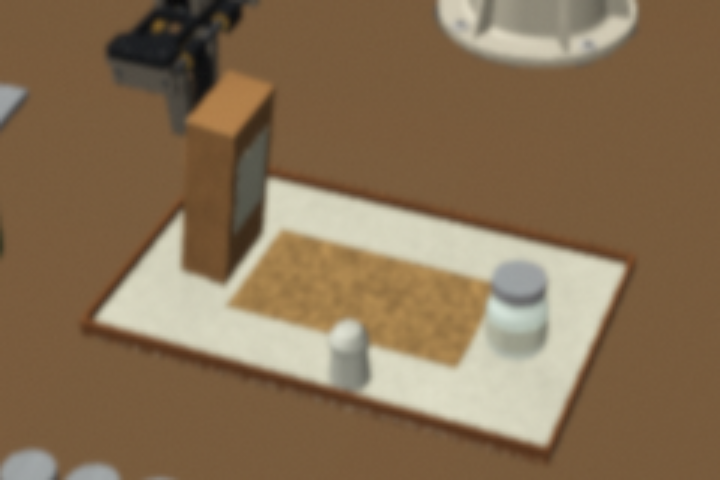

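The carton, with its top corner at about (235,75) in the crop, is in light contact with the fingers behind it and has just started to lean. I'll keep pushing slowly.

```bash
python3 -m creep '4 0 0 0 0 0 0.4; 8 0 0 0 0 0 0.4;12 0 0 0 0 0 0.4;16 0 0 0 0 0 0.4;20 0 0 0 0 0 0.4;24 0 0 0 0 0 0.4;28 0 0 0 0 0 0.4;32 0 0 0 0 0 0.4;36 0 0 0 0 0 0.4;40 0 0 0 0 0 0.4'; python3 - <<'E'
from h import *
p2,_=viewer.capture('scene');cv2.imwrite('pics/s2.png',cv2.resize(p2[180:340,180:420,::-1],(720,480)))
E
```

```text
clock: 4.3
tcp_pos: [0.5648, -0.1779, 0.1681]
tool_rot: [-2.322, -2.116, 0.0]
force: [0.8, 0.5, -0.1]
gripper_width: 0.0367
finger_force: 0.0
```

View pics/s2.png

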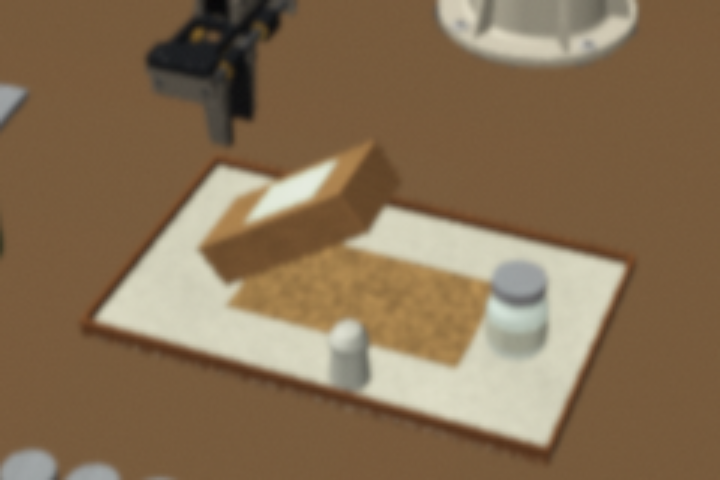

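The carton is mid-fall towards the inlay and clear of the fingers. I'll back off and measure it once it has settled.

```bash
python3 -m creep '-30 0 0 0 0 0 0.4; -55 0 0 0 0 0 0.4;-55 0 0 0 0 0 0.4;-55 0 0 0 0 0 0.4;-55 0 0 0 0 0 0.4'; cat > b.py <<'E'
from h import *
c=np.array([582.9,-45.4]);y=np.array([.0916,.9958]);x=np.array([.9958,-.0916])
v,u=np.mgrid[:480,:640]
p,d=viewer.capture('top');W=world('top',d);Z=W[...,2]
L=np.dstack([(W[...,:2]*1000-c)@x,(W[...,:2]*1000-c)@y])
m=(Z>.045)&(Z<.075)&(abs(L[...,0])<95)&(L[...,1]>-175)&(L[...,1]<118)
n,lab,st,_=cv2.connectedComponentsWithStats(m.astype(np.uint8));m=lab==1+np.argmax(st[1:,4])
r=cv2.minAreaRect(L[m].astype(np.float32));print('tray frame centre',r[0],r[1],r[2],'\n',cv2.boxPoints(r).round(1),'z',np.percentile(Z[m],[5,50,95]).round(4))
s=ctrl.read_state();t=s['tcp_pos'][:2]*1000-c;print('tcp tray',t@x,t@y,s['tcp_pos'][2],s['force'])
for k,P in(('jar',(605,111,87)),('shaker',(697,-24,67))):
    q=(np.hypot(W[...,0]*1000-P[0],W[...,1]*1000-P[1])<45)&(Z>P[2]/1000-.02)&(Z<.1)&~m
    print(k,np.median(W[q],0).round(4))
p2,_=viewer.capture('scene')
import sys;cv2.imwrite(sys.argv[1],np.hstack([cv2.resize(p2[180:340,180:420,::-1],(480,320)),cv2.resize(p[170:300,240:435,::-1],(480,320))])[:, :].copy()) if 0 else cv2.imwrite(sys.argv[1],cv2.resize(np.hstack([p2[170:330,200:400,::-1],p[160:320,240:440,::-1]]),(800,320)))
E
python3 b.py pics/s3.png
```

```text
clock: 4.85
tcp_pos: [0.5596, -0.2323, 0.168]
tool_rot: [-2.322, -2.116, -0.0]
force: [0.8, 0.5, 0.3]
gripper_width: 0.0371
finger_force: 0.0
tray frame centre (-5.230731964111328, -26.100112915039062) (91.111572265625, 190.1327362060547) 0.19036051630973816 
 [[ -51.1   68.8]
 [ -50.5 -121.3]
 [  40.6 -121. ]
 [  40.    69.1]] z [0.0523 0.0573 0.0621]
tcp tray -6.066635064768361 -188.14025041913064 0.1680140153297833 [-0.64338078 -0.10996435  0.43827615]
jar [0.6057 0.1116 0.0868]
shaker [ 0.697  -0.0237  0.0666]
```

View pics/s3.png

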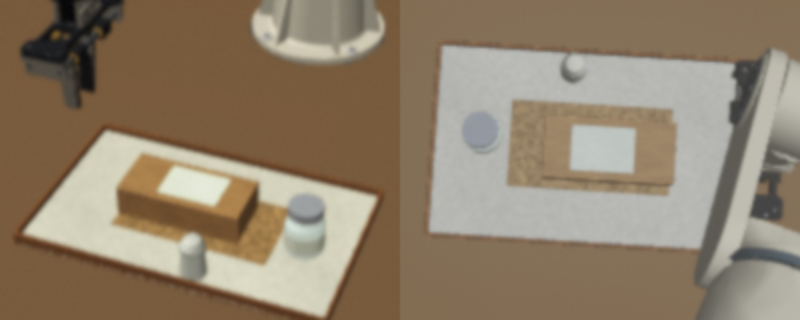

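The carton lies flat with its foot end at y≈-121. It needs about +25 mm along the tray, so I'll lower the fingers behind the foot and nudge it.

```bash
python3 -m creep '0 0 45 0 0 0 0.4; 0 0 90 0 0 0 0.4; 0 0 132 0 0 0 0.4; 0 0 132 0 0 0 0.4; 20 0 132 0 0 0 0.4; 40 0 132 0 0 0 0.4; 50 0 132 0 0 0 0.4; 50 0 132 0 0 0 0.4';  python3 -m creep '4 0 0 0 0 0 0.4; 8 0 0 0 0 0 0.4;12 0 0 0 0 0 0.4;16 0 0 0 0 0 0.4;20 0 0 0 0 0 0.4; 23 0 0 0 0 0 0.4; 26 0 0 0 0 0 0.4; 26 0 0 0 0 0 0.4; 26 0 0 0 0 0 0.4'; python3 b.py pics/s4.png
```

```text
clock: 5.75
tcp_pos: [0.5653, -0.1823, 0.0378]
tool_rot: [2.319, 2.117, 0.002]
force: [-0.5, -0.0, -0.1]
gripper_width: 0.0372
finger_force: 0.0
clock: 6.65
tcp_pos: [0.5664, -0.1568, 0.0358]
tool_rot: [-2.322, -2.115, -0.0]
force: [0.3, 0.6, -0.8]
gripper_width: 0.0367
finger_force: 0.0
tray frame centre (-5.229316711425781, 5.98236083984375) (160.32862854003906, 90.67815399169922) 89.75496673583984 
 [[-50.9 -74. ]
 [ 39.8 -74.4]
 [ 40.5  86. ]
 [-50.2  86.3]] z [0.0521 0.0574 0.0623]
tcp tray -6.342031127460543 -112.48450154311067 0.03573707848055928 [ 0.24869463 -0.13845154 -0.98043737]
jar [0.6058 0.1113 0.0867]
shaker [ 0.6965 -0.0238  0.0667]
```

The top end is at y=86, so the foot is at about -104, which is inside the inlay. I'll back off, rise and check.

```bash
python3 -m creep '-30 0 0 0 0 0 0.4; -60 0 0 0 0 0 0.4; -60 0 -50 0 0 0 0.4; -70 0 -100 0 0 0 0.4; -100 0 -150 0 0 0 0.4; -140 0 -180 0 0 0 0.4; -140 0 -180 0 0 0 0.4; -140 0 -180 0 0 0 0.4; -140 0 -180 0 0 0 0.4'; python3 b.py pics/s5.png
```

```text
clock: 7.65
tcp_pos: [0.5527, -0.2954, 0.2142]
tool_rot: [-2.32, -2.113, 0.001]
force: [0.0, -0.1, 0.4]
gripper_width: 0.0365
finger_force: 0.0
tray frame centre (-5.163402557373047, -8.816665649414062) (189.90020751953125, 90.2624282836914) 89.8661880493164 
 [[ -50.5 -103.7]
 [  39.7 -103.9]
 [  40.2   86. ]
 [ -50.1   86.2]] z [0.0521 0.0572 0.0621]
tcp tray -7.234743804145844 -251.41333194032222 0.21393399003399136 [-0.26703667 -0.15900056 -1.16929874]
jar [0.6057 0.1114 0.0867]
shaker [ 0.6969 -0.0236  0.0661]
```

View pics/s5.png

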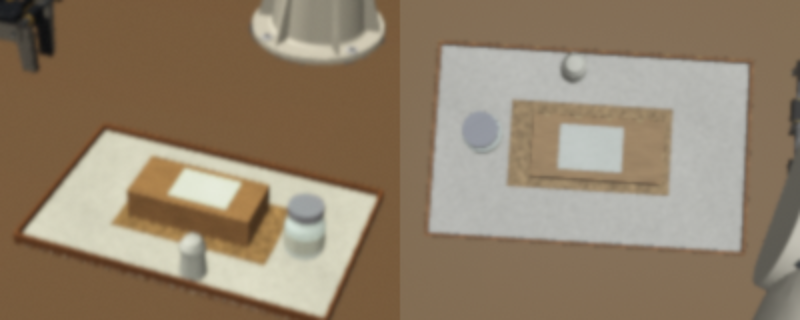

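The carton lies flat and wholly inside the cork (right view, x about 530–671 between cork edges at about 510 and 672). The top view shifts it to the right because its upper face is closer to the camera. The jar and shaker haven't moved and the arm is clear.

```bash
python3 -c "
from plant import ctrl
print(ctrl.sign_off())"
```

```text
the job is handed in; nothing more can be done
None
```

The carton was tipped onto a broad face and nudged to lie flat inside the cork inlay, at least 14 mm from every edge by my last measurement; the jar and shaker had not moved, the arm stayed clear of the other items, and the job is handed in (no verdict shown).

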